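# Lock the thread winder's tailstock and start it

### The arm

A 6-joint arm with a two-finger parallel gripper is mounted at the origin on the work surface. World frame = base frame: x ahead of the robot, y to its left, z up, the work surface at z = 0. Lengths are in m, angles in rad, forces in N, time in s.
With the tool pointing down it reaches from about 0.35 to 0.925 m from the base axis. Payload 6.4 kg.
Tool frame: the origin (TCP) lies midway between the tips of the shut fingers; the grasp point (between the pads) lies 19 mm behind it; y points along the fingers, x is the direction in which the jaws open and shut, and the axes are right-handed (so a half turn about y gives the same grasp; the last joint's range is limited). The gripper opens to 94 mm and grips with 3 to 60 N. Pads are 16 mm wide; open, the fingers measure 119 mm over their backs; the gripper's body (75 mm by 177 mm) begins 78 mm behind the grasp point.
Start: joints at [-1.487, 0.245, 1.558, -0, 1.339, -0.174], TCP at [0.166, -0.629, 0.205] pointing down, gripper open.
Joint ranges: [-3.13, 3.13], [-1.02, 2.26], [0.13, 2.54], [-0.95, 4.09], [0.21, 2.88], [-2.74, 2.74]. Speed limits (rad/s): [2.57, 2.57, 3.14, 3.14, 3.14, 3.14].

### API

Orientations are given as [roll, pitch, yaw] about the fixed x, y, z axes, in that order (R = Rz(yaw) Ry(pitch) Rx(roll)).
In Python, from station import bot gives the robot as it stands.
- The arm moves only by the shell command python3 -m handwheel 'ROWS' [FORCE]. ROWS is text: rows parted by semicolons, each of 5 numbers parted by spaces: the closure, from 0 (fully open) to 1 (shut), then the shift along the tool's x, y, z in m, then the turn about the tool's y in units of 6 degrees (1.0 is 6 degrees). In form: hand tx ty tz spin; .... A call has 1 to 8 rows; each row is the pose to reach, as a shift and turn from the pose commanded when the call began, along the tool's axes at that moment; what a row does not reach only later rows make up. A row lasts 1/12 s, in which the tool goes at most 41.7 mm and 7.16 degrees, less where a joint would pass 70% of its speed; a pose out of reach is approached as far as the arm can. A call with a gripper value outside its range is refused whole. The fingers move at their own pace and stop on an object; FORCE is the grip in N (left out, the last holds). Time passes only in rows, so rows that repeat a pose let the fingers close. It gives the time, the measured TCP pose, the force and the opening at its end, in the units of the state.
- bot.read_state(): the state, without advancing time (a new reading comes with each control period).
- bot.capture(name): name is "scene" or "top"; returns the picture (420x560x3 uint8, blue, green, red); there is no depth.
- bot.calibration(name): a dict with "K" (3x3 intrinsics, pixels), "D" ([k1, k2, p1, p2, k3] as OpenCV has them; the pictures are not rectified), "R" (3x3) and "t" (3): a world point X has camera coordinates R X + t. Camera axes: x right, y down, z forward; pixel columns grow to the right and rows downward; lengths in m; the calibration is good to about 2 mm. A picture is of the moment at which its call begins. calibration takes no time and is no camera call.
- bot.hand_in(): hands the job in, once; it reports no verdict.
The state is a dict: "time": time; "joint_positions": joint angles; "joint_velocities": joint speeds; "joint_efforts": joint torques, N m; "eef_pos": TCP position; "tcp_rot": TCP orientation; "force": force on the tool from outside, world axes, zero at the start; "moment": the same for the moment, N m; "opening": finger opening in m.
Only numpy, scipy, OpenCV 4.12 (cv2) and the standard library are available. Lean on these libraries where they do the work, as an engineer would, in place of code of your own. Each camera call takes 0.05 s, during which the arm holds its last target. There are 200 camera calls.

### The job

Slide the thread winder's tailstock fully home against the spool, then, with the red quick-release lever still open, turn the spoked nut on the opposite side clockwise (as seen facing the nut) until its washer is up against the clamp cheek, so that the lever meets firm resistance. Then swing the lever fully shut so that it stays clamped, and finally press the green start button fully down and let it spring back. Leave the other sewing things on the table where they are.

Things in the scene. Friction and masses are not known exactly. Their poses are not given: they have to be found in the camera images.
- winder: Thread winder bolted to the table: grey bed 100 mm wide, 400 mm long, top 30 mm high. Origin on the table at the bed's centre line. Its own axes: x across the bed (away from the robot at yaw 0), y along it from tailstock to motor head, z up; the bed spans y -225 to +175 mm. The nut is on the +x side, the lever on the -x side.
- spool_axis (a point): Middle of the wine-red spool (44 mm wide, lying along winder y from 2 to 57 mm) on the winder's spindle, 105 mm above the table. Beyond it the white motor head, 84 (x) x 100 (y) x 125 mm high, at winder y 65 to 165.
- tailstock (a joint): Slide of the white tailstock along winder +y, m: 0 is farthest from the spool, 0.11 is home, its cone in the spool against a stop. About 3 N moves it; it stays where left. At value q its centre is at winder x 0, y -0.165 + q. Saddle 70 (x) x 60 (y) mm, top 88 mm above the table; on it a post 34 x 28 mm, top at 120 mm, set back 24 mm from the push face.
- tail_push (a point): Centre of the tailstock's flat end face that looks away from the spool (winder -y), 60 mm above the table; a push here along winder +y slides it.
- nut (a joint): Clamp nut angle, rad; grows as it tightens: clockwise seen from its outer side (winder +x), its upper spokes moving towards winder +y. 1.2 mm travel per rad. Starts below 1.4, brass washer 1.9 to 3.5 mm off the steel cheek; meets the cheek (lever open) at about 3.0; hard stop at 3.7, still a good setting. Friction 0.25 N m (6 to 9 N at a spoke); stays put. Below about 2.4 the lever clamps too weakly.
- nut_center (a point): Centre of the nut's four spokes on the skewer axis, 75 mm above the table, 68 to 64 mm to winder +x of the tailstock's centre. Spokes: black rods 10 mm thick, 90 degrees apart, in the plane across the skewer (winder y-z), with yellow 14 mm balls centred 42 mm out; one points straight up when nut is 0. Fingertips from above can push a spoke sideways.
- lever (a joint): Red cam lever about its vertical pivot, rad: 0 open (pointing along winder -x, straight out from the saddle), 1.5 closed against a stop (pointing along winder +y, folded along the bed). Starts 0 to 0.3. With the nut set it needs about 6 to 10 N near its tip, hardest at 0.3 to 0.6, goes over centre at 1.35, then stays shut; with a loose nut under 4 N.
- lever_tip (a point): Free end of the red lever, 80 mm from its pivot; bar 10 mm thick, 18 mm high, its middle 75 mm above the table.
- lever_pivot (a point): The lever's vertical pivot, 53 mm to winder -x of the tailstock's centre, 75 mm above the table.
- clamp (a joint): How far the steel clamp cheek (beside the nut's washer) is squeezed in, m: 0 when slack, about 0.0033 to 0.0042 once the lever is shut on a well set nut.
- start (a joint): Green start button: 0 up, 0.006 fully down, in m; about 5 N, springs back.
- start_top (a point): Centre of the green button's top, 28 mm across, on top of the motor head, pressed straight down; about 147 mm above the table when up.
- spool_blue: loose standing spool of blue thread, 32 mm wide, 50 mm tall; origin under its centre. Leave alone.
- spool_green: loose standing spool of grey-green thread, 32 mm wide, 50 mm tall; origin under its centre. Leave alone.
- spool_wine: loose standing spool of wine-red thread, 32 mm wide, 50 mm tall; origin under its centre. Leave alone.
- pin_tin: loose flat round pin tin, 68 mm wide, 18 mm tall, blue lid; origin under its centre. Leave alone.
- rotary_cutter: loose yellow rotary cutter lying on the green cutting mat, about 150 mm long, 14 mm high; origin near its middle. Leave alone.
- scissors: loose black-handled scissors lying flat, about 210 mm long, 10 mm high; origin near the pivot. Leave alone.
- marker: loose white marker with black cap, lying, 135 mm long, 13 mm thick; origin under its middle. Leave alone.

How it is judged:
On the way, in this order (a step that is already met when the one before it is completed fails the run):
1. the tailstock is slid home against the spool (value of joint tailstock above 0.106 m), for 0.2 s.
2. with the lever open, the nut is turned up to the clamp cheek (value of joint nut above 2.4 rad and value of joint lever below 0.6 rad), for 0.2 s.
3. the lever is swung shut against firm resistance and clamps (value of joint lever above 1.4 rad and value of joint clamp above 0.0028 m), for 0.2 s.
4. the start button is pressed fully down (value of joint start above 0.005 m and value of joint lever above 1.4 rad), for 0.05 s.
At the end, for the whole second after the job is handed in: Tailstock within 5 mm of home, nut turned up (joint above 2.4 rad), lever shut (above 1.4 of 1.5 rad) with the cheek squeezed by more than 2.8 mm, start button back up (within 1 mm) (all of step 3 and value of joint tailstock above 0.105 m and value of joint nut above 2.4 rad and value of joint start below 0.001 m); the robot touches nothing.
It fails at once if a loose sewing thing on the table is moved more than 25 mm (distance of any of spool_blue, spool_green, spool_wine, pin_tin, rotary_cutter, scissors, marker from where it was at the start of the episode above 0.025 m).
It also fails if it takes over 64 s, if anything falls off the work surface, if the arm or the gripper's body presses on something with over 40 N, if the wrist force passes 120 N, or if a joint passes its speed limit or range.

## Working session

There is one attempt and no reset: what is moved stays moved. The work goes in short steps, Python scripts to look and compute and a shell command to move; the robot and the scene stay as the last step left them, time stands still between calls to the robot, and variables do not carry over. Pictures are saved under pics/ and viewed, on a budget of 10 in all, crops included, one or two more only if the job needs it, and the job is handed in when it is done.

```bash
mkdir -p pics; python3 - <<'E'
from station import bot
import cv2
for n in("scene","top"):
    im=bot.capture(n); cv2.imwrite(f"pics/{n}0.png",cv2.resize(im,(784,588),interpolation=cv2.INTER_CUBIC))
    c=bot.calibration(n); print(n,c)
s=bot.read_state(); print({k:s[k] for k in("time","eef_pos","tcp_rot","force","opening")})
E
```

```text
scene {'K': array([[405.26416206,   0.        , 280.16012294],
       [  0.        , 405.26416206, 209.18643172],
       [  0.        ,   0.        ,   1.        ]]), 'D': array([-0.11395696,  0.        ,  0.        ,  0.        ,  0.        ]), 'R': array([[ 0.71354216,  0.70030818, -0.02064066],
       [ 0.47097879, -0.50127345, -0.72588147],
       [-0.51868734,  0.50822572, -0.68751004]]), 't': array([-0.4084616 , -0.13831646,  1.44764698])}
top {'K': array([[403.50464322,   0.        , 283.72132774],
       [  0.        , 403.50464322, 212.40513734],
       [  0.        ,   0.        ,   1.        ]]), 'D': array([-0.05351684,  0.        ,  0.        ,  0.        ,  0.        ]), 'R': array([[-0.01548846, -0.99962026, -0.02279142],
       [-0.99181912,  0.01824815, -0.12634018],
       [ 0.1267081 ,  0.02064816, -0.99172512]]), 't': array([0.07018949, 0.55054108, 1.3358491 ])}
{'time': 0.1, 'eef_pos': array([ 0.16567476, -0.62797243,  0.20449353]), 'tcp_rot': array([-1.57052032,  0.00166194, -1.31301856]), 'force': array([-0.82990046, -0.19377637, -0.26741257]), 'opening': 0.09393382216042492}
```

View pics/scene0.png

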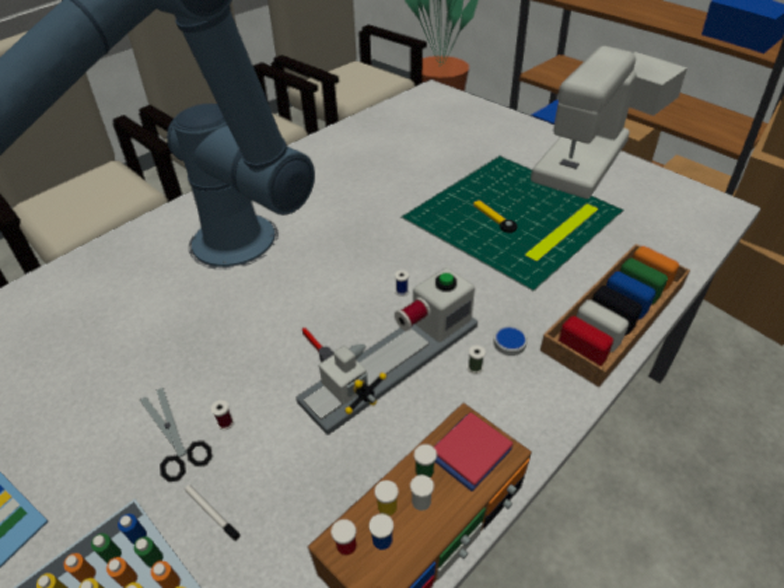

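View pics/top0.png

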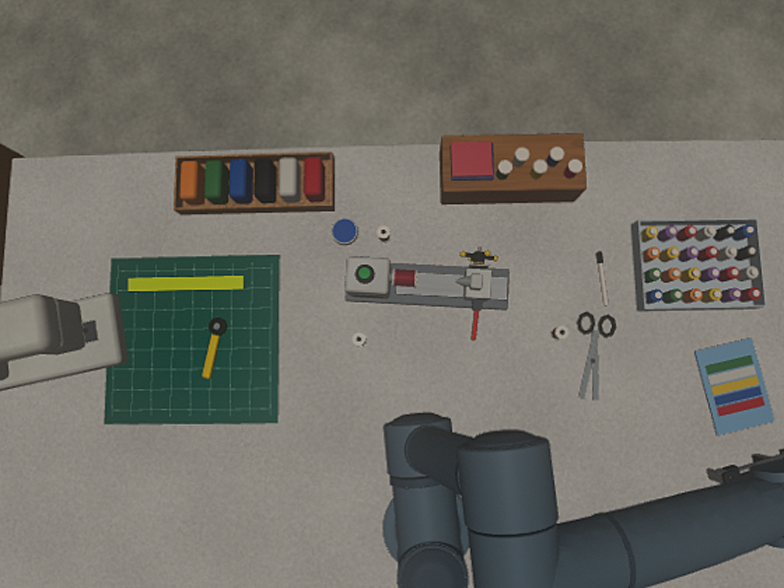

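The scene shows the winder ahead of the robot with the tailstock end towards -y. In the top view the button is at (364,273), the lever tip at (473,339), the nut at (478,257) and the wine spool at (561,332). I'll take enlarged crops for accuracy.

```bash
cat > h.py <<'E'
from station import bot
import cv2, numpy as np
def pix2w(n,u,v,z):
    c=bot.calibration(n); p=cv2.undistortPoints(np.array([[[u,v]]],float),c["K"],np.array(c["D"]))[0,0]
    R=np.array(c["R"]);t=np.array(c["t"]); o=-R.T@t; d=R.T@np.array([p[0],p[1],1.]); return o+d*(z-o[2])/d[2]
def w2pix(n,X):
    c=bot.calibration(n); r=cv2.Rodrigues(np.array(c["R"]))[0]
    return cv2.projectPoints(np.array(X,float).reshape(-1,1,3),r,np.array(c["t"]),c["K"],np.array(c["D"]))[0][:,0]
def crop(im,x,y,w,h,s): return cv2.resize(im[y:y+h,x:x+w],None,fx=s,fy=s,interpolation=cv2.INTER_CUBIC)
def stat():
    s=bot.read_state(); print(round(s["time"],2),np.round(s["eef_pos"],4),np.round(s["tcp_rot"],3),"F",np.round(s["force"],1),round(s["opening"],4))
def w2t(d):  # world shift -> tool axes
    from scipy.spatial.transform import Rotation as Ro
    return Ro.from_euler("xyz",bot.read_state()["tcp_rot"]).inv().apply(d)
E
python3 - <<'E'
from h import *
a=crop(bot.capture("top"),240,165,160,84,5); b=crop(bot.capture("scene"),200,185,160,60*2,5)
cv2.imwrite("pics/c1.png",a); cv2.imwrite("pics/c2.png",b)
E
```

```text
(no output)
```

View pics/c1.png

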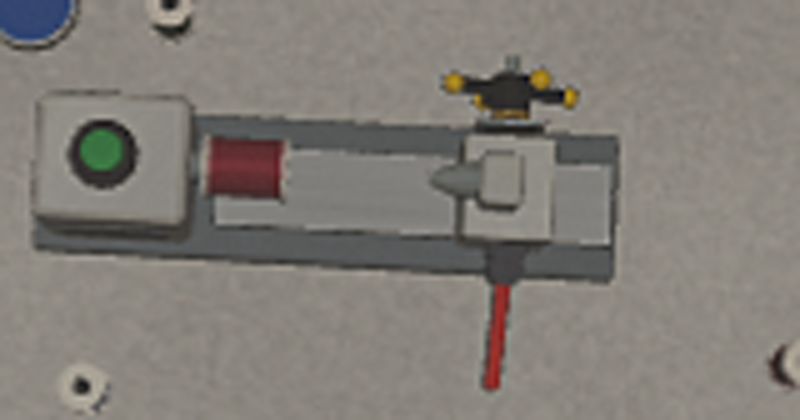

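View pics/c2.png

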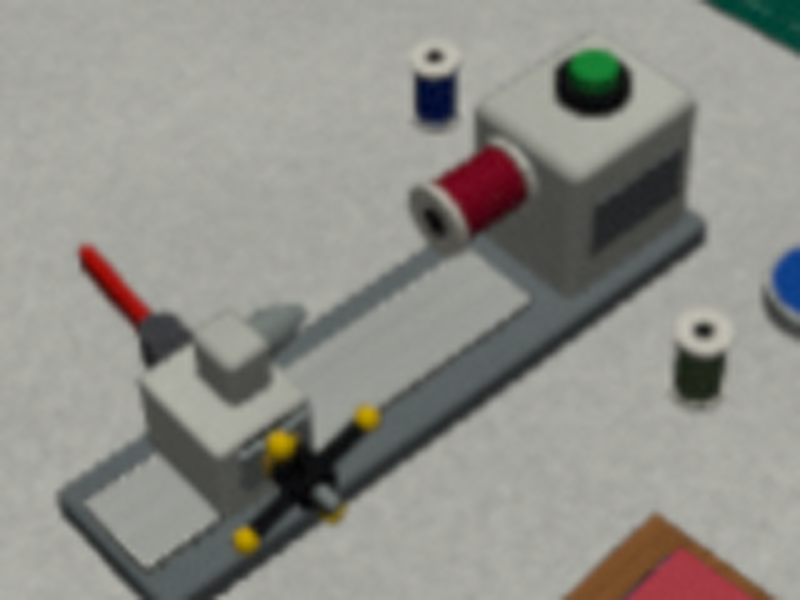

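```bash
cat > fit.py <<'E'
from h import *
from scipy.optimize import least_squares
def W(p,v):
    c,s=np.cos(p[2]),np.sin(p[2]); v=np.atleast_2d(v); return np.c_[p[0]+c*v[:,0]-s*v[:,1],p[1]+s*v[:,0]+c*v[:,1],v[:,2]]
def pts(p):
    q,n,l=p[3:]; yc=-.165+q
    balls=[[.068-.0012*n,yc+.042*np.sin(n+k*np.pi/2),.075+.042*np.cos(n+k*np.pi/2)] for k in range(4)]
    tip=[-.053-.08*np.cos(l),yc+.08*np.sin(l),.08]
    return W(p,[[0,.115,.147],[.05,-.225,.03],[-.05,-.225,.03],[-.05,.175,.03],tip]+balls)
top=np.array([[100,150],[619,137],[613,282],[32,250],[491,388]])/5+[240,165]
sc=np.array([[596,66]])/5+[200,185]
# balls: k-th observed pairs (left-to-right assignment tried)
tb=np.array([[541,78],[454,82],[570,97]])/5+[240,165]; tbk=[0,1,3]
sb=np.array([[281,445],[368,418],[246,540]])/5+[200,185]
def res(p,ks):
    P=pts(p); a=w2pix("top",P[:5])-top; b=w2pix("scene",P[:1])-sc
    c=w2pix("top",P[5:])[ks[0]]-tb; d=w2pix("scene",P[5:])[ks[1]]-sb
    return np.r_[a.ravel(),b.ravel(),c.ravel(),d.ravel()]
if __name__=="__main__":
    best=None
    for kt in ([0,1,3],[3,0,2]):
      for ks in ([0,1,3],[3,0,2]):
        for n0 in(0.,.7,1.2):
          r=least_squares(res,[.65,-.05,0,.02,n0,.1],args=((kt,ks),),loss="soft_l1")
          if best is None or r.cost<best[0]: best=(r.cost,r.x,kt,ks,r.fun)
    print(best); p=best[1]; np.save("p.npy",p); q=p[3]
    for nm,v in dict(button=[0,.115,.147],push=[0,-.195+q,.06],nut=[.067,-.165+q,.075],pivot=[-.053,-.165+q,.075],tail=[0,-.165+q,.1]).items(): print(nm,W(p,v).round(4))
    print("tip,balls",pts(p)[4:].round(4))
    for nm,u,v,z in(("wine",561,332,.05),("blue",359,339,.05),("green",383,232,.05),("tin",344,231,.018)): print(nm,pix2w("top",u/1.4,v/1.4,z).round(3))
E
python3 fit.py
```

```text
Traceback (most recent call last):
  File "fit.py", line 24, in <module>
    r=least_squares(res,[.65,-.05,0,.02,n0,.1],args=((kt,ks),),loss="soft_l1")
  File "fit.py", line 16, in res
    P=pts(p); a=w2pix("top",P[:5])-top; b=w2pix("scene",P[:1])-sc
                                          ~~~~~^^^^^^^^^^^^^^^
  File "h.py", line 7, in w2pix
    c=bot.calibration(n); r=cv2.Rodrigues(np.array(c["R"]))[0]
ValueError: time passes only in moves, steps and waits
```

```bash
sed -i 's/^def pix2w/CAL={n:bot.calibration(n) for n in("scene","top")}\ndef pix2w/; s/c=bot.calibration(n);/c=CAL[n];/' h.py; python3 fit.py 2>&1 | tail -20
```

```text
(np.float64(3.100238207840747), array([ 0.5850075 ,  0.01475176, -0.07732565,  0.01997054, -0.32962442,
        0.05210123]), [0, 1, 3], [0, 1, 3], array([ 0.90500981,  0.00234699, -0.34197519, -0.29221793, -0.22020722,
       -0.32078571, -1.26985477, -0.81522699, -0.06182315,  0.66027721,
       -1.31913552, -0.0771911 , -0.57148029,  0.08901521, -0.43236396,
       -0.01621232, -0.71284817, -0.02194386, -0.25987887,  0.26385316,
       -0.24436031,  0.6251698 , -0.20992342,  0.29283494]))
button [[0.5939 0.1294 0.147 ]]
push [[ 0.5715 -0.1598  0.06  ]]
nut [[ 0.6406 -0.135   0.075 ]]
pivot [[ 0.521  -0.1258  0.075 ]]
tail [[ 0.5738 -0.1298  0.1   ]]
tip,balls [[ 0.4416 -0.1154  0.08  ]
 [ 0.6409 -0.1487  0.1147]
 [ 0.6451 -0.0955  0.0886]
 [ 0.643  -0.1216  0.0353]
 [ 0.6389 -0.1747  0.0614]]
wine [ 0.46  -0.328  0.05 ]
blue [0.451 0.153 0.05 ]
green [0.711 0.093 0.05 ]
tin [0.724 0.192 0.018]
```

```bash
cat > go.py <<'E'
# usage: go.py "wx wy z" ... : targets in winder frame -> tool shift from now; also current TCP in winder frame
import sys
from fit import *
p=np.load("p.npy"); s=bot.read_state(); e=np.array(s["eef_pos"]); c,sn=np.cos(p[2]),np.sin(p[2])
d=e[:2]-p[:2]; print("winder TCP",np.round([c*d[0]+sn*d[1],-sn*d[0]+c*d[1],e[2]],4),"F_w",np.round([c*s["force"][0]+sn*s["force"][1],-sn*s["force"][0]+c*s["force"][1],s["force"][2]],1),"t",round(s["time"],2))
print("spin to yaw_w-90:",round((s["tcp_rot"][2]-(p[2]-np.pi/2))/np.radians(6),2))
for a in sys.argv[1:]:
    T=W(p,[float(k) for k in a.split()])[0]; print(a,"->",np.round(w2t(T-e),4))
E
python3 go.py "0 -.215 .2" "0 -.215 .06"
```

```text
winder TCP [-0.3684 -0.6734  0.2048] F_w [-0.2  0.6  0.2] t 0.2
spin to yaw_w-90: 3.2
0 -.215 .2 -> [-0.3117  0.0052  0.4986]
0 -.215 .06 -> [-0.3115  0.1452  0.4986]
```

```bash
python3 -m handwheel '1 -0.02 0 0.03 1;1 -0.04 0 0.06 2;1 -0.06 0 0.1 3.2;1 -0.08 0 0.13 3.2;1 -0.1 0 0.16 3.2;1 -0.13 0 0.2 3.2;1 -0.15 0 0.24 3.2;1 -0.17 0 0.27 3.2' 20; python3 go.py "0 -.215 .2" "0 -.215 .06"
```

```text
time: 0.87
eef_pos: [0.3806, -0.3978, 0.2055]
tcp_rot: [-1.571, -0.0, -1.649]
force: [0.6, -0.7, -0.4]
opening: 0.044
winder TCP [-0.1719 -0.4271  0.2055] F_w [ 0.7 -0.7 -0.4] t 0.87
spin to yaw_w-90: -0.0
0 -.215 .2 -> [-0.2122  0.0055  0.1718]
0 -.215 .06 -> [-0.2123  0.1455  0.1717]
```

```bash
python3 -m handwheel '1 -0.03 0 0.024 0;1 -0.06 0 0.049 0;1 -0.09 0 0.073 0;1 -0.12 0 0.097 0;1 -0.15 0 0.121 0;1 -0.18 0.02 0.145 0;1 -0.212 0.04 0.172 0;1 -0.212 0.075 0.172 0' && python3 -m handwheel '1 0 0.035 0 0;1 0 0.07 0 0;1 0 0.07 0 0'; python3 go.py "0 -.0975 .06"
```

```text
time: 1.53
eef_pos: [0.5731, -0.1989, 0.1341]
tcp_rot: [-1.561, -0.003, -1.643]
force: [0.9, -0.2, 0.5]
opening: 0.0002
time: 1.78
eef_pos: [0.5623, -0.1979, 0.0525]
tcp_rot: [-1.584, 0.006, -1.648]
force: [-0.9, -0.3, -0.5]
opening: 0.0004
winder TCP [-0.0062 -0.2138  0.0525] F_w [-0.9 -0.4 -0.5] t 1.78
spin to yaw_w-90: 0.01
0 -.0975 .06 -> [-0.1164 -0.0068  0.0062]
```

```bash
python3 -m handwheel '1 -0.012 -0.006 0.003 0;1 -0.025 -0.006 0.006 0;1 -0.038 -0.006 0.006 0;1 -0.05 -0.006 0.006 0;1 -0.063 -0.006 0.006 0;1 -0.076 -0.006 0.006 0;1 -0.088 -0.006 0.006 0;1 -0.1 -0.006 0.006 0' && python3 go.py && python3 -m handwheel '1 -0.006 0 0 0;1 -0.011 0 0 0;1 -0.015 0 0 0;1 -0.018 0 0 0;1 -0.018 0 0 0'; python3 go.py
```

```text
time: 2.45
eef_pos: [0.5819, -0.1011, 0.0676]
tcp_rot: [-1.569, -0.001, -1.648]
force: [0.2, -4.0, 3.2]
opening: 0.0009
winder TCP [ 0.0058 -0.1157  0.0676] F_w [ 0.5 -4.   3.2] t 2.45
spin to yaw_w-90: 0.0
time: 2.87
eef_pos: [0.5821, -0.0835, 0.0659]
tcp_rot: [-1.572, 0.001, -1.648]
force: [-0.2, -0.2, -0.1]
opening: 0.0001
winder TCP [ 0.0047 -0.0982  0.0659] F_w [-0.2 -0.3 -0.1] t 2.87
spin to yaw_w-90: -0.0
```

```bash
python3 -m handwheel '1 -0.003 0 0 0;1 -0.006 0 0 0;1 -0.008 0 0 0;1 -0.01 0 0 0;1 -0.01 0 0 0'; python3 go.py
```

```text
time: 3.28
eef_pos: [0.5823, -0.0834, 0.0661]
tcp_rot: [-1.572, -0.017, -1.646]
force: [-5.1, -32.9, -3.5]
opening: 0.0005
winder TCP [ 0.0048 -0.0981  0.0661] F_w [ -2.5 -33.2  -3.5] t 3.28
spin to yaw_w-90: 0.02
```

```bash
python3 -m handwheel '1 0.02 0 0 0;1 0.04 -0.02 0 0;1 0.04 -0.05 0.02 0;1 0.035 -0.08 0.04 0;1 0.03 -0.08 0.063 0;1 0.03 -0.08 0.063 0;1 0.03 -0.08 0.063 0' && python3 - <<'E'
from h import *
a=crop(bot.capture("top"),260,165,130,70,6); b=crop(bot.capture("scene"),220,195,130,90,6)
cv2.imwrite("pics/d1.png",np.hstack([a[:420,:390],cv2.resize(b,None,fx=.5,fy=.5)[:420,:390] if 0 else b[:420,:400]]))
E
python3 go.py "0.068 -.11 .15" "0.068 -.11 .1"
```

```text
time: 3.87
eef_pos: [0.6442, -0.1087, 0.1461]
tcp_rot: [-1.571, 0.001, -1.648]
force: [-0.3, -0.4, 0.2]
opening: 0.0005
winder TCP [ 0.0669 -0.1185  0.1449] F_w [0.6 0.  0.7] t 3.97
spin to yaw_w-90: -0.0
0.068 -.11 .15 -> [-0.0085 -0.0051  0.0011]
0.068 -.11 .1 -> [-0.0085  0.0449  0.0012]
```

View pics/d1.png

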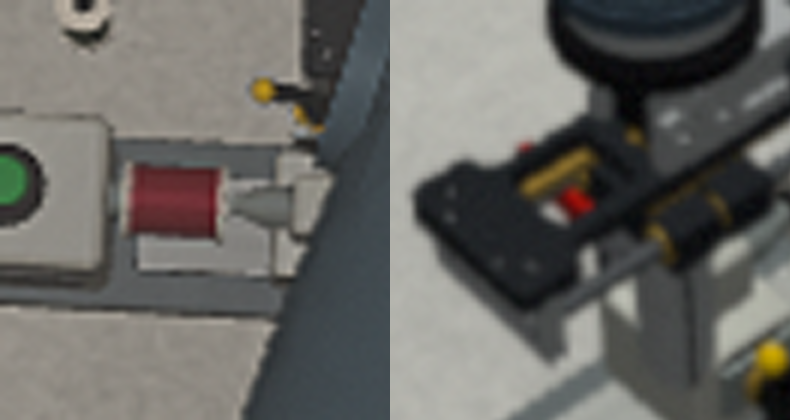

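The tailstock cone sits in the spool (left crop at (255,205)), so it is home. The gripper hides most of the nut, but the visible ball at (262,90) fits my fit. Now the first spoke push.

```bash
python3 -m handwheel '1 -0.004 0.02 0.001 0;1 -0.008 0.04 0.001 0;1 -0.008 0.04 0.001 0;1 -0.02 0.04 0.001 0;1 -0.032 0.04 0.001 0;1 -0.038 0.04 0.001 0;1 -0.043 0.04 0.001 0;1 -0.046 0.04 0.001 0' ; python3 go.py "0.068 -.0634 .105" "0.068 -.0547 .1026" "0.068 -.0471 .0975"
```

```text
time: 4.63
eef_pos: [0.6488, -0.0644, 0.11]
tcp_rot: [-1.57, -0.005, -1.646]
force: [-5.2, -7.6, 8.6]
opening: 0.0005
winder TCP [ 0.0697 -0.074   0.11  ] F_w [-4.6 -8.   8.6] t 4.63
spin to yaw_w-90: 0.02
0.068 -.0634 .105 -> [-0.0106  0.0049 -0.0017]
0.068 -.0547 .1026 -> [-0.0193  0.0073 -0.0017]
0.068 -.0471 .0975 -> [-0.0269  0.0123 -0.0017]
```

```bash
python3 -m handwheel '1 -0.004 0 -0.001 0;1 -0.009 0.001 -0.001 0;1 -0.014 0.002 -0.001 0;1 -0.019 0.004 -0.001 0;1 -0.023 0.006 -0.001 0;1 -0.027 0.009 -0.001 0;1 -0.03 0.011 -0.001 0;1 -0.03 0.011 -0.001 0' ; python3 go.py
```

```text
time: 5.3
eef_pos: [0.6523, -0.0327, 0.0995]
tcp_rot: [-1.564, -0.001, -1.647]
force: [-0.6, -0.6, 4.4]
opening: 0.0008
winder TCP [ 0.0708 -0.0421  0.0995] F_w [-0.6 -0.7  4.4] t 5.3
spin to yaw_w-90: 0.01
```

```bash
python3 -m handwheel '1 0 -0.025 0 0;1 0 -0.05 0 0;1 0.035 -0.05 -0.002 0;1 0.07 -0.05 -0.002 0;1 0.075 -0.05 -0.002 0;1 0.075 -0.05 -0.002 0' ; python3 - <<'E'
from h import *
b=crop(bot.capture("scene"),230,195,130,100,6)
cv2.imwrite("pics/d2.png",b)
E
python3 go.py "0.068 -.115 .102" "0.066 -.0725 .102"
```

```text
time: 5.8
eef_pos: [0.6424, -0.1089, 0.147]
tcp_rot: [-1.569, -0.0, -1.65]
force: [-0.7, 0.3, 0.6]
opening: 0.0001
winder TCP [ 0.0666 -0.1175  0.1465] F_w [0.1 0.1 0.2] t 5.85
spin to yaw_w-90: -0.01
0.068 -.115 .102 -> [-0.0025  0.0445  0.0014]
0.066 -.0725 .102 -> [-0.045   0.0445 -0.0007]
```

View pics/d2.png

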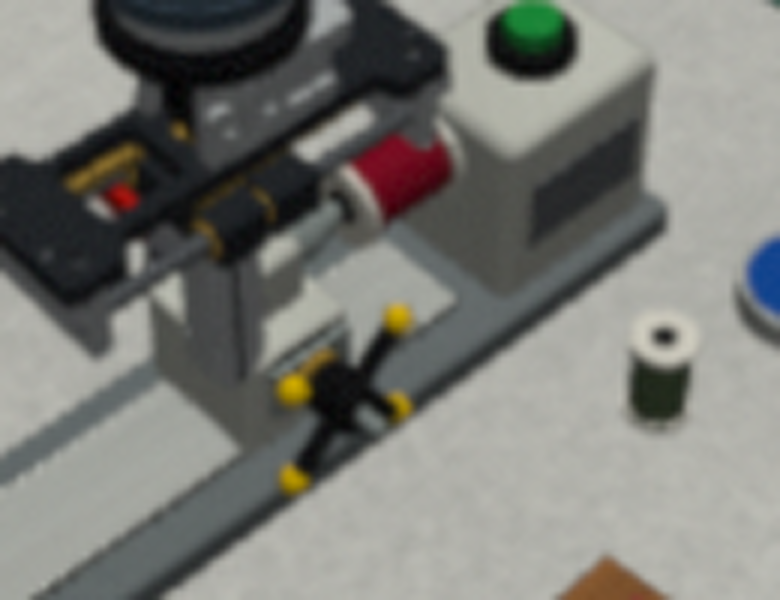

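The image shows the nut turned: balls at (398,318), (294,388), (294,480) and (400,405).

```bash
python3 - <<'E'
from fit import *
p=np.load("p.npy"); o=np.array([[398,318],[294,388],[294,480],[400,405]])/6+[230,195]
def f(x):
    P=p.copy(); P[3]=x[1]; P[4]=x[0]; b=w2pix("scene",pts(P)[5:]); return np.linalg.norm(b[:,None]-o[None],axis=2).min(1)
for n0 in(1.6,1.9,2.2,2.5,2.8):
    r=least_squares(f,[n0,.11]); print(n0,r.x.round(3),r.cost.round(2))
E
python3 -m handwheel '1 0 0.02 0.001 0;1 -0.002 0.043 0.001 0;1 -0.002 0.043 0.001 0;1 -0.014 0.043 0.001 0;1 -0.026 0.043 0.001 0;1 -0.033 0.043 0.001 0;1 -0.039 0.043 0.001 0;1 -0.044 0.043 0.001 0'; python3 go.py
```

```text
1.6 [2.361 0.111] 0.33
1.9 [2.361 0.111] 0.33
2.2 [2.361 0.111] 0.33
2.5 [2.361 0.111] 0.33
2.8 [2.361 0.111] 0.33
time: 6.52
eef_pos: [0.6474, -0.0708, 0.1128]
tcp_rot: [-1.57, -0.017, -1.645]
force: [-24.3, -21.5, 41.1]
opening: 0.0001
winder TCP [ 0.0688 -0.0805  0.1128] F_w [-22.5 -23.3  41.1] t 6.52
spin to yaw_w-90: 0.03
```

Vertical force says the finger is riding on the ball rather than behind it; back off, go lower, retry.

```bash
python3 -m handwheel '1 0.01 -0.02 0 0;1 0.03 -0.03 0 0;1 0.045 -0.03 -0.001 0;1 0.045 -0.01 -0.001 0;1 0.045 0.012 -0.001 0;1 0.045 0.012 -0.001 0;1 0.045 0.012 -0.001 0' ; python3 - <<'E'
from h import *
b=crop(bot.capture("scene"),230,195,130,100,6)
cv2.imwrite("pics/d3.png",b)
E
python3 go.py "0.067 -.0725 .096"
```

```text
time: 7.1
eef_pos: [0.6409, -0.1078, 0.0893]
tcp_rot: [-1.574, 0.001, -1.648]
force: [0.2, -0.1, -0.1]
opening: 0.0004
winder TCP [ 0.0663 -0.1182  0.0908] F_w [ 1.1 -0.7  1.2] t 7.15
spin to yaw_w-90: 0.01
0.067 -.0725 .096 -> [-0.0457 -0.0052  0.0007]
```

View pics/d3.png

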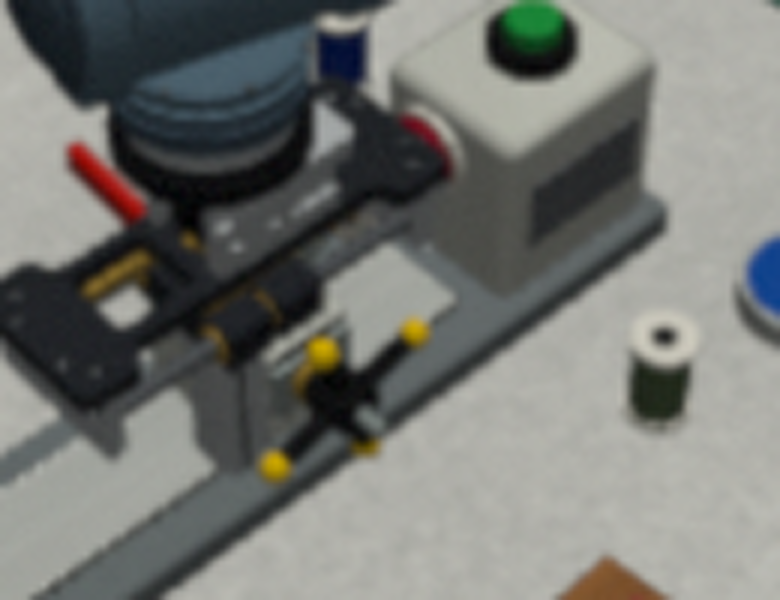

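The nut did advance: balls now at (323,352), (415,332), (275,465). The finger is clear behind the top spoke; push again.

```bash
sed -n 1p /dev/null; cat > ang.py <<'E'
import sys
from fit import *
p=np.load("p.npy"); a=[float(k) for k in sys.argv[1].split()]; o=np.array(a).reshape(-1,2)/6+[230,195]
def f(x):
    P=p.copy(); P[3]=x[1]; P[4]=x[0]; b=w2pix("scene",pts(P)[5:]); return np.linalg.norm(b[:,None]-o[None],axis=2).min(0)
for n0 in(2.3,2.7,3.1): r=least_squares(f,[n0,.11]); print(n0,r.x.round(3),r.cost.round(2))
E
python3 ang.py "323 352 415 332 275 465 367 445"
python3 -m handwheel '1 -0.012 -0.004 0 0;1 -0.022 -0.005 0 0;1 -0.028 -0.005 0 0;1 -0.033 -0.005 0 0;1 -0.037 -0.005 0 0;1 -0.041 -0.005 0 0;1 -0.044 -0.005 0 0;1 -0.044 -0.005 0 0'; python3 go.py
```

```text
2.3 [2.86 0.11] 0.26
2.7 [2.86 0.11] 0.26
3.1 [2.858 0.11 ] 0.26
time: 7.82
eef_pos: [0.6471, -0.0666, 0.0983]
tcp_rot: [-1.566, -0.005, -1.647]
force: [0.0, -5.8, 5.2]
opening: 0.0004
winder TCP [ 0.0682 -0.0763  0.0983] F_w [ 0.5 -5.8  5.2] t 7.82
spin to yaw_w-90: 0.01
```

Nut was 2.86 before this push and is now about 3.1 by the contact position. Next comes the lever.

```bash
python3 -m handwheel '1 0.02 0 0 0;1 0.04 -0.03 0 0;1 0.04 -0.06 0 0;1 0.04 -0.07 -0.03 0;1 0.04 -0.07 -0.07 0;1 0.04 -0.07 -0.11 0;1 0.04 -0.07 -0.15 0;1 0.04 -0.07 -0.194 0'; python3 -m handwheel '1 0 0 0 0;1 -0.005 0.03 0 0;1 -0.005 0.065 0 0;1 -0.005 0.095 0 0;1 -0.005 0.095 0 0'; python3 - <<'E'
from h import *
a=crop(bot.capture("top"),260,165,130,90,6); b=crop(bot.capture("scene"),230,195,130,90,6)
cv2.imwrite("pics/e1.png",np.hstack([a[:,260:660],b[:,:400]]))
E
python3 go.py
python3 - <<'E'
import numpy as np
for l in np.arange(0,1.71,.1):
    r=.068;o=.003; K=np.array([-.053-r*np.cos(l)-o*np.sin(l),-.055+r*np.sin(l)-o*np.cos(l)]); print(l.round(1),(K-[.008,.0125]).round(4))
E
```

```text
time: 8.48
eef_pos: [0.4496, -0.0893, 0.1655]
tcp_rot: [-1.57, -0.0, -1.647]
force: [-0.1, -0.6, 1.0]
opening: 0.0003
time: 8.9
eef_pos: [0.4473, -0.0828, 0.0654]
tcp_rot: [-1.581, 0.004, -1.648]
force: [-0.4, 0.7, -0.7]
opening: 0.0002
winder TCP [-0.1255 -0.1094  0.0706] F_w [0.4 0.1 1.1] t 9.0
spin to yaw_w-90: 0.0
0.0 [-0.129  -0.0705]
0.1 [-0.129  -0.0637]
0.2 [-0.1282 -0.0569]
0.3 [-0.1268 -0.0503]
0.4 [-0.1248 -0.0438]
0.5 [-0.1221 -0.0375]
0.6 [-0.1188 -0.0316]
0.7 [-0.1149 -0.026 ]
0.8 [-0.1105 -0.0208]
0.9 [-0.1056 -0.0161]
1.0 [-0.1003 -0.0119]
1.1 [-0.0945 -0.0083]
1.2 [-0.0884 -0.0052]
1.3 [-0.0821 -0.0028]
1.4 [-0.0755 -0.001 ]
1.5 [-0.0688  0.0001]
1.6 [-0.062   0.0006]
1.7 [-0.0552  0.0003]
```

View pics/e1.png

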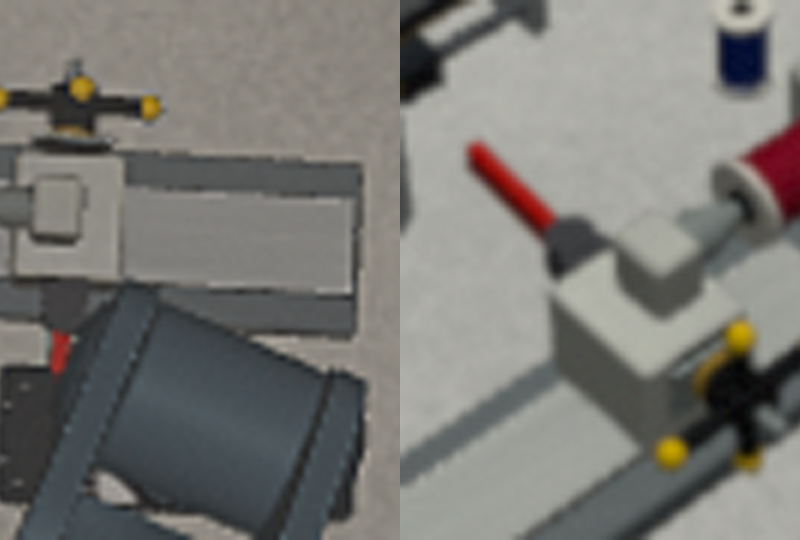

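Nut now has a spoke straight up (right crop (740,335)), so about 3.1. The lever still points straight out ((475,155) tip).

```bash
python3 -m handwheel '1 -0.02 0 -0.002 0;1 -0.036 0 -0.0035 0;1 -0.046 0 -0.0035 0;1 -0.0525 0 -0.003 0;1 -0.059 0 -0.001 0;1 -0.0655 0 0.0005 0;1 -0.072 0 0.0035 0;1 -0.078 0 0.0065 0'; python3 go.py; python3 -m handwheel '1 -0.0055 0 0.004 0;1 -0.011 0 0.0085 0;1 -0.0155 0 0.013 0;1 -0.0195 0 0.0185 0;1 -0.0235 0 0.0245 0;1 -0.0265 0 0.0305 0;1 -0.029 0 0.037 0;1 -0.0305 0 0.0435 0'; python3 go.py
```

```text
time: 9.67
eef_pos: [0.4642, -0.0119, 0.0729]
tcp_rot: [-1.572, -0.011, -1.645]
force: [-10.6, -20.8, 5.2]
opening: 0.0005
winder TCP [-0.1184 -0.0359  0.0729] F_w [ -9.  -21.6   5.2] t 9.67
spin to yaw_w-90: 0.03
time: 10.33
eef_pos: [0.5084, 0.0194, 0.0707]
tcp_rot: [-1.575, -0.001, -1.647]
force: [-5.6, -1.4, -1.6]
opening: 0.0007
winder TCP [-0.0768 -0.0013  0.0707] F_w [-5.5 -1.9 -1.6] t 10.33
spin to yaw_w-90: 0.01
```

Firm resistance was met (about 22 N); now push to the closed stop.

```bash
python3 -m handwheel '1 -0.001 0 0.005 0;1 -0.0015 0 0.01 0;1 -0.0015 0 0.015 0;1 -0.001 0 0.019 0;1 -0.001 0 0.019 0;1 -0.001 0 0.019 0'; python3 go.py
```

```text
time: 10.83
eef_pos: [0.5158, 0.0205, 0.0683]
tcp_rot: [-1.606, -0.0, -1.645]
force: [-40.7, 0.0, 22.4]
opening: 0.0008
winder TCP [-0.0695  0.0004  0.0683] F_w [-40.6  -3.1  22.4] t 10.83
spin to yaw_w-90: 0.03
```

```bash
python3 -m handwheel '1 0 0 -0.02 0;1 0 0 -0.045 0;1 0 -0.03 -0.045 0;1 0 -0.07 -0.045 0;1 0 -0.11 -0.045 0;1 -0.03 -0.12 -0.02 0;1 -0.06 -0.12 0 0;1 -0.06 -0.12 0 0' ; python3 - <<'E'
from h import *
a=crop(bot.capture("top"),230,165,130,90,6); b=crop(bot.capture("scene"),230,185,130,90,6)
cv2.imwrite("pics/f1.png",np.hstack([a[:,:400],b[:,:400]]))
E
python3 go.py "0 .115 .175"
```

```text
time: 11.5
eef_pos: [0.5381, 0.0817, 0.195]
tcp_rot: [-1.561, 0.002, -1.645]
force: [-0.3, 0.6, 0.1]
opening: 0.0002
winder TCP [-0.0552  0.0606  0.1922] F_w [-0.3 -0.3  0.9] t 11.6
spin to yaw_w-90: 0.02
0 .115 .175 -> [-0.0543  0.0174  0.0552]
```

View pics/f1.png

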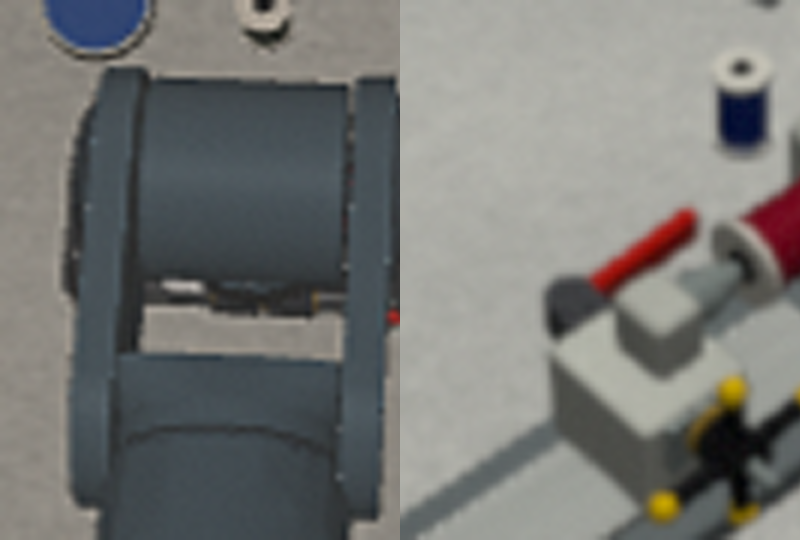

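The lever stays folded along the bed (right crop, tip at (685,220)). Now the button.

```bash
python3 -m handwheel '1 -0.028 0 0.028 0;1 -0.057 0.005 0.055 0;1 -0.057 0.02 0.055 0;1 -0.057 0.035 0.055 0;1 -0.057 0.044 0.055 0;1 -0.057 0.049 0.055 0;1 -0.057 0.053 0.055 0;1 -0.057 0.053 0.055 0'; python3 go.py
```

```text
time: 12.27
eef_pos: [0.5924, 0.1308, 0.1411]
tcp_rot: [-1.572, 0.0, -1.649]
force: [-9.0, 0.8, 14.5]
opening: 0.0005
winder TCP [-0.0016  0.1163  0.1411] F_w [-9.   0.1 14.5] t 12.27
spin to yaw_w-90: -0.01
```

```bash
python3 -m handwheel '1 0 0.003 0 0;1 0 0.004 0 0;1 0 0.004 0 0'; python3 go.py; python3 -m handwheel '1 0 -0.02 0 0;1 0 -0.05 0 0;1 0.02 -0.085 -0.03 0;1 0.05 -0.1 -0.07 0;1 0.08 -0.1 -0.11 0;1 0.11 -0.1 -0.14 0;1 0.14 -0.1 -0.17 0;1 0.17 -0.1 -0.19 0'; python3 -m handwheel '1 0.03 0 -0.02 0;1 0.06 0 -0.03 0;1 0.06 0 -0.03 0';  python3 - <<'E'
from h import *
stat()
a=crop(bot.capture("top"),235,150,180,110,4.4); cv2.imwrite("pics/g0.png",a)
b=crop(bot.capture("scene"),150,185,200,90,3.9)
w=min(a.shape[1],b.shape[1]); g=np.vstack([a[:300,:w],b[:300,:w]]); cv2.imwrite("pics/g1.png",g); print(g.shape)
E
```

```text
time: 12.52
eef_pos: [0.5926, 0.1309, 0.1407]
tcp_rot: [-1.571, -0.0, -1.648]
force: [-15.9, -1.4, 29.8]
opening: 0.0007
winder TCP [-0.0014  0.1164  0.1407] F_w [-15.7  -2.6  29.8] t 12.52
spin to yaw_w-90: -0.0
time: 13.18
eef_pos: [0.4025, -0.009, 0.2338]
tcp_rot: [-1.569, -0.001, -1.647]
force: [0.9, -1.7, -0.2]
opening: -0.0001
time: 13.43
eef_pos: [0.368, -0.0697, 0.234]
tcp_rot: [-1.569, -0.003, -1.656]
force: [-0.3, -0.2, 0.2]
opening: 0.0005
13.43 [ 0.368  -0.0697  0.234 ] [-1.569 -0.003 -1.656] F [-0.3 -0.2  0.2] 0.0005
(600, 780, 3)
```

View pics/g1.png

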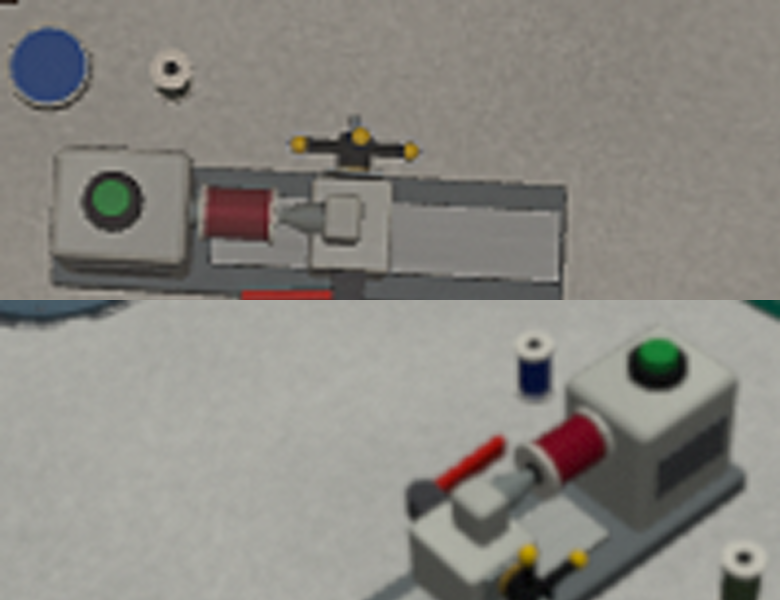

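The final view shows the cone in the spool, a nut spoke straight up, the lever parallel to the bed and the button back up. The loose things in view haven't moved and the robot is clear of the winder.

```bash
python3 -c "
from station import bot
print(bot.hand_in())"
```

```text
the job is handed in; nothing more can be done
None
```

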